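# Tighten a water block's thumb nuts crosswise, a quarter turn past the bite

## Robot

A 6-joint arm with a two-finger parallel gripper is mounted at the origin on the work surface. World frame = base frame: x ahead of the robot, y to its left, z up, the work surface at z = 0. Lengths are in m, angles in rad, forces in N, time in s.
With the tool pointing down it reaches from about 0.3 to 0.875 m from the base axis. Payload 6.4 kg.
Tool frame: the origin (TCP) lies on the mounting face of the last link; the fingertips stand 173 mm ahead of it and the grasp point (between the pads) lies 155 mm ahead of it; x points along the fingers, y is the direction in which the jaws open and shut, and the axes are right-handed (so a half turn about x gives the same grasp; the last joint's range is limited). The gripper opens to 85 mm and grips with 20 to 120 N. Pads are 22 mm wide; open, the fingers measure 114 mm over their backs; the gripper's body (76 mm by 85 mm) begins 54 mm behind the grasp point. The pads swing forward as they close: fully open they stand 13 mm farther back than shut.
Start: joints at [-1.532, 0.181, 1.607, -0, 1.354, -0.206], TCP at [0.139, -0.558, 0.405] pointing down, gripper open.
Joint ranges: [-2.99, 2.99], [-0.89, 2.07], [0.3, 2.58], [-1.14, 4.28], [0, 2.63], [-3.12, 3.12]. Speed limits (rad/s): [2.57, 2.57, 3.01, 3.14, 3.14, 3.14].

## Interface

Orientations are given as a rotation vector (axis times angle).
In Python, from workcell import bot gives the robot as it stands.
- The arm moves only by the tool move_arm, never from a script. Its argument "deltas" is a list of rows, each a list of 3 entries, a list of its own where there are three numbers: the shift along the tool's x, y, z in cm, then the turn, a rotation vector about the tool's x, y, z in rad, then the opening, from 0 (shut) to 1 (fully open). In form: [[[tx, ty, tz], [rx, ry, rz], hand], ...]. A call has 1 to 20 rows; each row shifts and turns the commanded pose from where the row before left it, along the tool's axes as they then stand; what a row does not reach is not made up. A row lasts 1/8 s, in which the tool goes at most 62.5 mm and 10.7 degrees, less where a joint would pass 70% of its speed; a pose out of reach is approached as far as the arm can. A call with a gripper value outside its range is refused whole. The fingers move at their own pace and stop on an object; "squeeze" is the grip in N (left out, the last holds). Time passes only in rows, so rows that do not move let the fingers close. It gives the time, the measured TCP pose, the force and the opening at its end, in the units of the state.
- bot.get_obs(): the state, without advancing time (a new reading comes with each control period).
- bot.get_image(name): name is "scene" or "top" or "wrist"; returns (picture, depth): 480x640x3 uint8, blue, green, red; 480x640 float32, m along the optical axis (not along the pixel's ray), 0 where there is no reading.
- bot.camera_params(name): a dict with "intrinsics" (3x3 intrinsics, pixels), "R" (3x3) and "t" (3): a world point X has camera coordinates R X + t. Camera axes: x right, y down, z forward; pixel columns grow to the right and rows downward; lengths in m; the calibration is good to about 2 mm. A picture is of the moment at which its call begins: read the wrist's pose just before it. camera_params takes no time and is no camera call; for the wrist camera it gives the pose at the moment of the call.
- bot.finish_job(): hands the job in, once; it reports no verdict.
The state is a dict: "t": time; "qpos": joint angles; "joint_velocities": joint speeds; "effort": joint torques, N m; "tcp_pos": TCP position; "tcp_rot": TCP orientation; "contact_force": force on the tool from outside, world axes, zero at the start; "torque": the same for the moment, N m; "width": finger opening in m.
Only numpy, scipy, OpenCV 4.12 (cv2) and the standard library are available. Lean on these libraries where they do the work, as an engineer would, in place of code of your own. Each camera call takes 0.05 s, during which the arm holds its last target. There are 200 camera calls.

## Task

The water block on the motherboard is held down by four sprung thumb nuts: the one at the corner between the rear connectors and the processor power socket has already been tightened, so leave it as it is. Tighten the other three clockwise, the diagonally opposite nut first and then the remaining two in either order: run each nut down until you feel it bite on its spring, then give it one quarter turn more, no further, and let go. Do not lean on the block, and leave the screwdriver and the spare nut on the carton and the bowl of screws where they are.

Things in the scene. Friction and masses are not known exactly. Their poses are not given: they have to be found in the camera images.
- bench: Green motherboard, 244 by 244 mm, on its cardboard carton, 275 by 325 mm and 50 mm high; fixed. Origin on the desk under the middle of the water block, z up, +y towards the rear connectors, -y towards the memory slots, +x towards the edge with the processor power socket, -x towards the expansion slots. The board's top face is 60 mm above the desk; heatsinks round the block are 12 mm high.
- block: Black round water block, 54 mm across, top 29 mm above the circuit board, its two port plugs up to 33 mm, with a steel cross bracket (arms 12 mm wide, top 17 mm above the board) that reaches to the four studs at the corners of an 80 mm square; the studs stand 2.5 mm out of their nuts, whose knurled steel wants a firm grip (40 N or more) to turn. Same frame as bench.
- rear_connectors (a point): Middle of the row of metal rear connectors along the board's +y edge, at their top, 26 mm above the circuit board; their inner face is 71 mm from the block's middle.
- power_socket (a point): Top of the small black processor power socket at x 72, y 56 mm in the bench's frame, 11 mm above the circuit board.
- memory_slots (a point): Middle of the four long empty memory slots on the -y side, at the top of their white latches, 14 mm above the circuit board; they begin 68 mm from the block's middle.
- nut1 (a point): Knurled steel thumb nut 1, 16 mm across, 13 mm high, on a fixed upright stud at x 40, y 40 mm in the bench's frame. Point: the nut's middle on its axis, 41 mm above the circuit board; does not turn with it. Already tightened: leave it alone.
- nut2 (a point): Knurled steel thumb nut 2, 16 mm across, 13 mm high, on a fixed upright stud at x 40, y -40 mm in the bench's frame. Point: the nut's middle on its axis, 41 mm above the circuit board; does not turn with it. Loose: clockwise from above it turns lightly (0.04 N m) for an unknown angle under a third of a turn, then bites: its washer turns with it and it takes 0.3 N m, rising to 0.38. It stays put.
- nut3 (a point): Knurled steel thumb nut 3, 16 mm across, 13 mm high, on a fixed upright stud at x -40, y -40 mm, opposite nut 1. Point: the nut's middle on its axis, 41 mm above the circuit board; does not turn with it. Loose: clockwise from above it turns lightly (0.04 N m) for an unknown angle under a third of a turn, then bites: its washer turns with it and it takes 0.3 N m, rising to 0.38. It stays put.
- nut4 (a point): Knurled steel thumb nut 4, 16 mm across, 13 mm high, on a fixed upright stud at x -40, y 40 mm in the bench's frame. Point: the nut's middle on its axis, 41 mm above the circuit board; does not turn with it. Loose: clockwise from above it turns lightly (0.04 N m) for an unknown angle under a third of a turn, then bites: its washer turns with it and it takes 0.3 N m, rising to 0.38. It stays put.
- screwdriver: Blue-handled screwdriver, 160 mm long, lying on the carton beside the board. Leave alone.
- spare_nut: Loose spare thumb nut, 16 mm across and 13 mm high, standing on the carton beside the board. Leave alone.
- bowl: Blue plastic bowl with screws, 120 mm across and 55 mm high, on the desk. Leave alone.

How it is judged:
By the outcome, as a careful person would: the job done as asked, in the order asked, and still so for the second after the job is handed in, with the robot touching nothing.
It also fails if it takes over 69 s, if anything falls off the work surface, if the arm or the gripper's body presses on something with over 40 N, if the wrist force passes 120 N, or if a joint passes its speed limit or range.

## Working session

There is one attempt and no reset: what is moved stays moved. The work goes in short steps, Python scripts to look and compute and a tool call to move; the robot and the scene stay as the last step left them, time stands still between calls to the robot, and variables do not carry over. Pictures are saved under pics/ and viewed, about 8 in all and at most 12, crops included, and the job is handed in when it is done.

Besides the shell and the picture viewer there is one more tool, called after "Emit:" as name(argument=value, ...) on one line, values as JSON. move_arm: Moves the arm, as the interface text tells. Its arguments: {"type":"object","properties":{"deltas":{"type":"array"},"squeeze":{"type":"number"}},"required":["deltas"]}

```bash
mkdir -p pics; ls; python3 - <<'E'
from workcell import bot
import cv2
for n in ("top","scene"):
    p,d=bot.get_image(n); cv2.imwrite(f"pics/{n}.png",p); import numpy as np; np.save(f"pics/{n}_d.npy",d)
    c=bot.camera_params(n); print(n,c)
print(bot.get_obs())
E
```

```text
pics
top {'intrinsics': array([[598.4699083 ,   0.        , 314.56528317],
       [  0.        , 598.4699083 , 248.63278832],
       [  0.        ,   0.        ,   1.        ]]), 'R': array([[-0.01198561, -0.99992204,  0.00350197],
       [-0.99494616,  0.01157665, -0.09974022],
       [ 0.0996919 , -0.00467972, -0.99500735]]), 't': array([0.14130453, 0.63103527, 1.09746522])}
scene {'intrinsics': array([[481.18222037,   0.        , 311.41833267],
       [  0.        , 481.18222037, 239.24386486],
       [  0.        ,   0.        ,   1.        ]]), 'R': array([[ 0.72622215,  0.68745643, -0.00224728],
       [ 0.39971899, -0.42491424, -0.81220233],
       [-0.55930861,  0.58894104, -0.58337152]]), 't': array([-0.54518505, -0.11784892,  1.10137614])}
{'t': 0.1, 'qpos': array([-1.53229474e+00,  1.81466139e-01,  1.60788437e+00, -1.96761976e-05,
        1.35382494e+00, -2.06322238e-01]), 'joint_velocities': array([-0.00148513, -0.00107942, -0.00313715,  0.00092194,  0.00089796,
       -0.00030257]), 'effort': array([-2.88348765e-04, -4.45877588e+01, -3.52238846e+01, -2.29807638e-04,
        4.18477124e-03, -5.11003719e-06]), 'tcp_pos': array([ 0.1393646 , -0.55762435,  0.4038858 ]), 'tcp_rot': array([ 2.09208924,  0.25903722, -2.09184998]), 'contact_force': array([0.700195  , 0.69075104, 0.36210568]), 'torque': array([ 0.02254207, -0.03014832, -0.02029247]), 'width': 0.08521429590092855}
```

View pics/top.png

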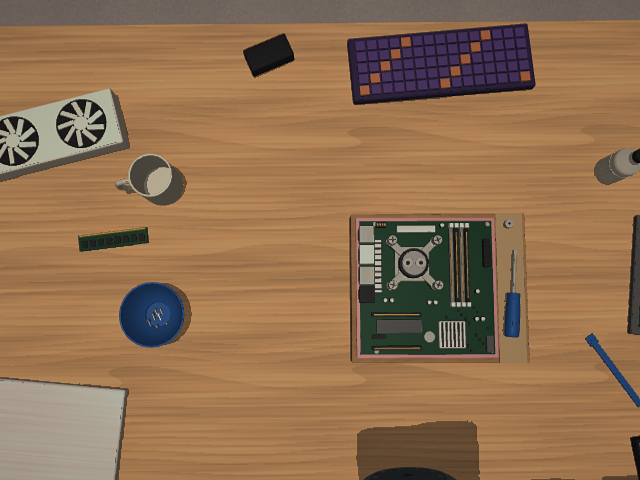

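The top view shows the board at about (430,288), with its rear connectors on the left and memory slots on the right. The bench axes are therefore close to the world axes, and nut 1 is upper left at (391,240). I'll enlarge this area next.

```bash
cat > h.py <<'E'
import numpy as np, cv2
from scipy.spatial.transform import Rotation as R
from workcell import bot
def px2w(c,u,v,z):
    """pixel -> world point at world height z"""
    r=c["R"].T@np.linalg.solve(c["intrinsics"],[u,v,1]); o=-c["R"].T@c["t"]
    return o+r*(z-o[2])/r[2]
def w2px(c,X):
    p=c["intrinsics"]@(c["R"]@np.asarray(X)+c["t"]); return p[:2]/p[2]
E
python3 - <<'E'
from h import *
p=cv2.imread("pics/top.png"); c=cv2.resize(p[225:300,370:460],None,fx=8,fy=8,interpolation=cv2.INTER_CUBIC)
cv2.imwrite("pics/crop.png",c)
cp=bot.camera_params("top")
for u,v in [(391,240),(437,240),(438,285),(390,285)]: print(px2w(cp,u,v,.107))
o=bot.get_obs(); print(R.from_rotvec(o["tcp_rot"]).as_matrix())
E
```

```text
[ 0.63879719 -0.00067834  0.107     ]
[ 0.63785747 -0.08179786  0.107     ]
[ 0.55862157 -0.08098088  0.107     ]
[0.55961703 0.00303042 0.107     ]
[[-8.01258249e-05  2.42389466e-01 -9.70179025e-01]
 [ 1.58088593e-03 -9.70177785e-01 -2.42389287e-01]
 [-9.99998747e-01 -1.55316401e-03 -3.05453802e-04]]
```

View pics/crop.png

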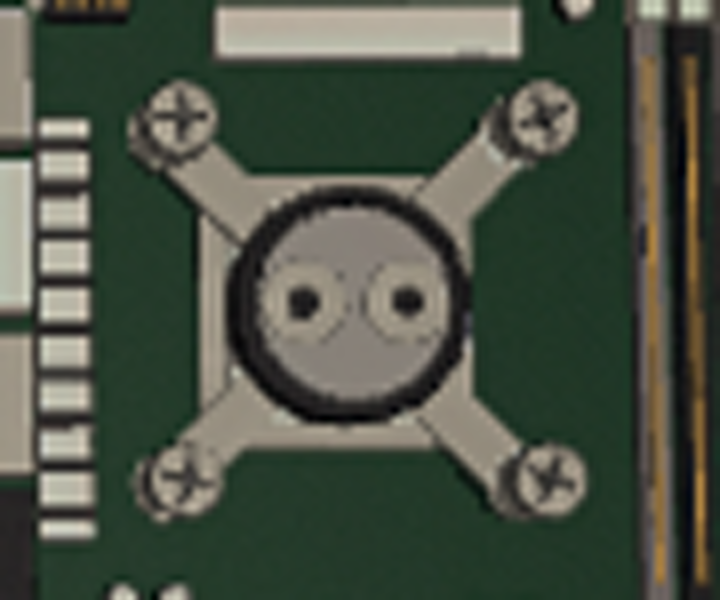

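The crop shows all four nuts: nut 1 (183,117), nut 2 (543,118), nut 3 (550,480) and nut 4 (185,480). Their spacing comes out at about 80 mm, as specified. Nut 3 is near world (0.559, -0.081). I'll move above it and pre-turn the wrist so a single grip covers the full turn.

Emit:
move_arm(deltas=[[[0,-2.78,-4.02],[0,0,0],1],[[0,-2.78,-4.02],[0,0,0],1],[[0,-2.78,-4.02],[0,0,0],1],[[0,-2.78,-4.02],[0,0,0],1],[[0,-2.78,-4.02],[0,0,0],1],[[0,-2.78,-4.02],[0,0,0],1],[[0,-2.78,-4.02],[0,0,0],1],[[0,-2.78,-4.02],[0,0,0],1],[[0,-2.78,-4.02],[0,0,0],1],[[0,-2.78,-4.02],[0,0,0],1],[[0,-2.78,-4.02],[0,0,0],1],[[0,-2.78,-4.02],[0,0,0],1],[[0,-2.78,-4.02],[0,0,0],1]], squeeze=80)

```text
t: 1.72
tcp_pos: [0.5596, -0.0791, 0.4043]
tcp_rot: [2.091, 0.258, -2.092]
contact_force: [0.3, -1.9, -0.0]
width: 0.0856
```

Emit:
move_arm(deltas=[[[0,0,0],[-0.184,0,0],0.3],[[0,0,0],[-0.184,0,0],0.3],[[0,0,0],[-0.184,0,0],0.3],[[0,0,0],[-0.184,0,0],0.3],[[0,0,0],[-0.184,0,0],0.3],[[0,0,0],[-0.184,0,0],0.3],[[0,0,0],[-0.184,0,0],0.3],[[0,0,0],[-0.184,0,0],0.3],[[0,0,0],[-0.184,0,0],0.3],[[0,0,0],[-0.184,0,0],0.3],[[0,0,0],[-0.184,0,0],0.3],[[0,0,0],[-0.184,0,0],0.3],[[0,0,0],[-0.184,0,0],0.3],[[0,0,0],[-0.184,0,0],0.3],[[0,0,0],[-0.184,0,0],0.3],[[0,0,0],[-0.184,0,0],0.3],[[0,0,0],[-0.184,0,0],0.3],[[0,0,0],[-0.184,0,0],0.3],[[0,0,0],[-0.184,0,0],0.3],[[0,0,0],[-0.184,0,0],0.3]])

```text
t: 4.22
tcp_pos: [0.5586, -0.0805, 0.4042]
tcp_rot: [-0.616, 1.482, 0.618]
contact_force: [0.3, 0.3, -0.0]
width: 0.0257
```

```bash
python3 - <<'E'
from h import *
c=bot.camera_params("wrist"); p,d=bot.get_image("wrist"); o=bot.get_obs()
cv2.imwrite("pics/w1.png",p); np.savez("pics/w1.npz",K=c["intrinsics"],R=c["R"],t=c["t"])
np.save("pics/w1d.npy",d)
print(o["qpos"],o["tcp_pos"],o["torque"]); print(R.from_rotvec(o["tcp_rot"]).as_matrix().round(4)); print(-c["R"].T@c["t"])
t=bot.camera_params("top")
for u,v in [(183,117),(543,118),(550,480),(185,480)]:
    X=px2w(t,370+u/8-.44,225+v/8-.44,.109); print(X, w2px(c,X))
E
```

```text
[-3.53428257e-01  1.58120175e-01  1.63420380e+00 -2.87697350e-05
  1.35029154e+00 -2.72077875e+00] [ 0.55864548 -0.08053827  0.40417687] [ 0.01590265  0.01591674 -0.08161802]
[[-1.000e-03 -7.150e-01  6.992e-01]
 [ 3.000e-04  6.992e-01  7.150e-01]
 [-1.000e+00  9.000e-04 -4.000e-04]]
[ 0.50467565 -0.13457867  0.37345047]
[ 0.63998404 -0.00297251  0.109     ] [315.62766442 359.14967536]
[ 0.63884542 -0.08218156  0.109     ] [250.39870784 301.6487572 ]
[ 0.55930899 -0.08112734  0.109     ] [317.72473105 238.82928897]
[ 0.56025327 -0.00141808  0.109     ] [383.24454626 303.48201031]
```

View pics/w1.png

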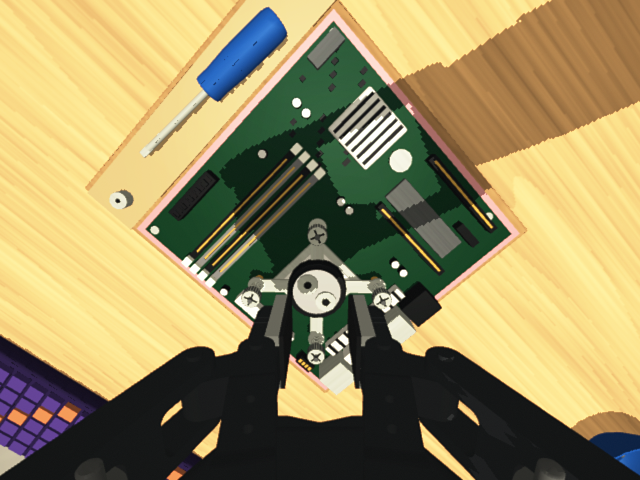

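The wrist view shows nut 3 at (317,234), nut 2 at (251,299), nut 4 at (383,300) and nut 1 at (316,356). That is 3–5 px above the top-camera prediction, or about 3 mm. I'll fit the known 80 mm square to each camera's points.

```bash
python3 - <<'E'
from h import *
c=dict(np.load("pics/w1.npz")); c["intrinsics"]=c["K"]; t=bot.camera_params("top")
p=cv2.imread("pics/w1.png")
cv2.imwrite("pics/w1c.png",cv2.resize(p[215:375,230:405],None,fx=4.5,fy=3.75*1.2,interpolation=cv2.INTER_CUBIC)[:,:800])
B=np.array([[40,40],[40,-40],[-40,-40],[-40,40]])/1e3
def fit(W):
    m=W.mean(0); H=(W-m).T@B; a=np.arctan2(H[1,0]-H[0,1],H[0,0]+H[1,1]); r=np.array([[np.cos(a),-np.sin(a)],[np.sin(a),np.cos(a)]])
    print("ctr",m.round(4),"yaw deg",np.degrees(a).round(2),"nuts",(m+B@r.T).round(4).tolist(),"res",(1e3*(W-m-B@r.T)).round(1).tolist())
fit(np.array([px2w(c,*q,.109)[:2] for q in [(316,356),(251,299),(317,234.5),(383,300)]]))
fit(np.array([px2w(t,370+u/8-.44,225+v/8-.44,.109)[:2] for u,v in [(183,117),(543,118),(550,480),(185,480)]]))
E
```

```text
ctr [ 0.5974 -0.0442] yaw deg -0.41 nuts [[0.6377, -0.0044], [0.6371, -0.0844], [0.5571, -0.0839], [0.5577, -0.0039]] res [[-0.2, -0.6], [-0.4, 1.0], [0.1, -0.2], [0.6, -0.1]]
ctr [ 0.5996 -0.0419] yaw deg -0.84 nuts [[0.6402, -0.0025], [0.639, -0.0825], [0.559, -0.0813], [0.5602, -0.0013]] res [[-0.2, -0.5], [-0.2, 0.3], [0.3, 0.2], [0.1, -0.1]]
```

View pics/w1c.png

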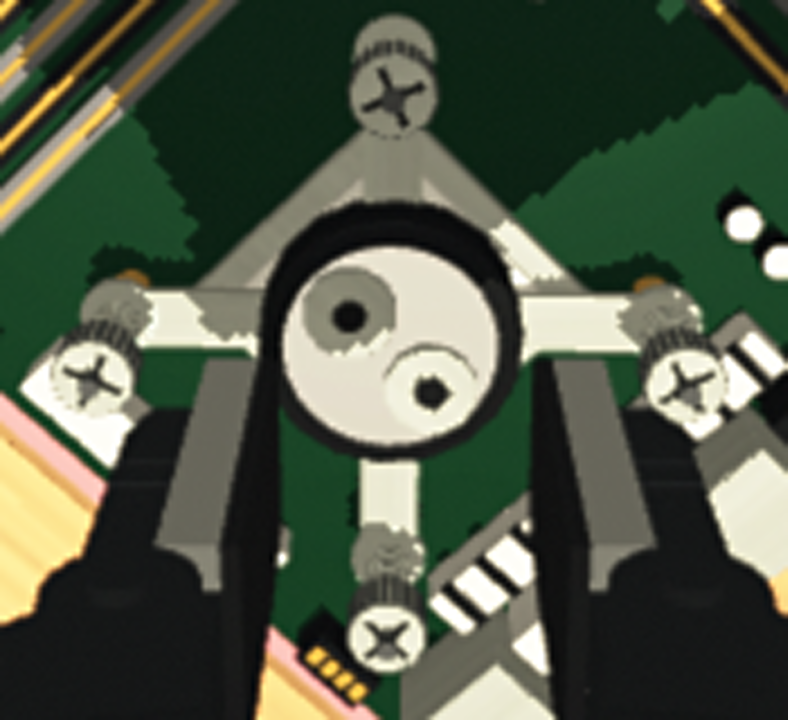

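Both cameras agree across the jaws. Along the pads they differ by about 3 mm, so I'll take the mean, descend around the nut and look at pads and nut together before closing.

Emit:
move_arm(deltas=[[[2.5,-0.1,-0.2],[0,0,0],0.3],[[3,0,0],[0,0,0],0.3],[[3,0,0],[0,0,0],0.3],[[3,0,0],[0,0,0],0.3],[[2,0,0],[0,0,0],0.3],[[1,0,0],[0,0,0],0.3],[[0,0,0],[0,0,0],0.3]])

```text
t: 5.15
tcp_pos: [0.5579, -0.0826, 0.2591]
tcp_rot: [-0.611, 1.484, 0.612]
contact_force: [-0.7, 0.0, 0.4]
width: 0.0253
```

```bash
python3 - <<'E'
from h import *
c=bot.camera_params("wrist"); p,d=bot.get_image("wrist"); o=bot.get_obs()
np.savez("pics/w2.npz",K=c["intrinsics"],R=c["R"],t=c["t"]); np.save("pics/w2d.npy",d)
Rm=R.from_rotvec(o["tcp_rot"]).as_matrix()
print(o["tcp_pos"],o["contact_force"],o["torque"],Rm[:,0].round(4)); g=o["tcp_pos"]+.155*Rm[:,0]; print("grasp px",w2px(c,g),"axis at z.1075",w2px(c,[g[0],g[1],.1075]))
cv2.imwrite("pics/w2.png",cv2.resize(p[150:450,170:470],None,fx=2,fy=2,interpolation=cv2.INTER_CUBIC))
E
```

```text
[ 0.558262   -0.08276731  0.2599841 ] [ 0.22359601 -0.51605431  0.81272304] [ 0.03194608 -0.00059577  0.03988793] [ 2.e-04 -0.e+00 -1.e+00]
grasp px [317.66667502 335.05937491] axis at z.1075 [317.64654604 338.46824464]
```

View pics/w2.png

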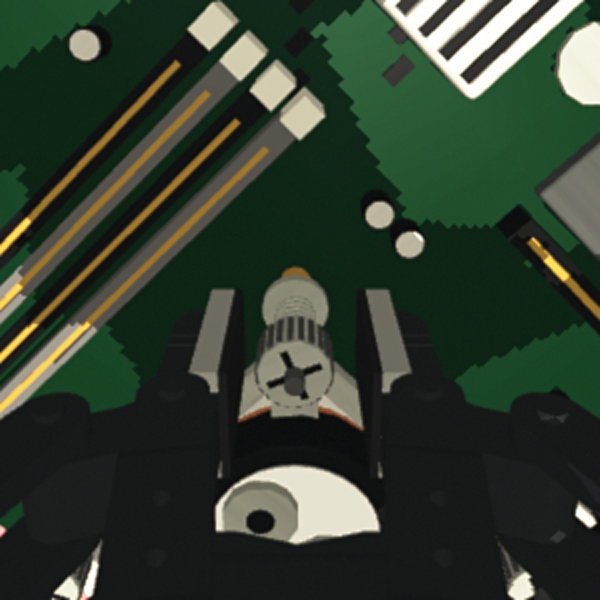

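Around nut 3, the disc centre is at crop (295,378), i.e. pixel (317.5,339). The projected tool axis is at (317.6,338.5), so the grip is centred to under 1 mm. Now I'll close and read the force.

Emit:
move_arm(deltas=[[[0,0,0],[0,0,0],0],[[0,0,0],[0,0,0],0],[[0,0,0],[0,0,0],0],[[0,0,0],[0,0,0],0]], squeeze=80)

```text
t: 5.7
tcp_pos: [0.5586, -0.0829, 0.2608]
tcp_rot: [-0.613, 1.481, 0.611]
contact_force: [-1.2, -0.2, 6.2]
width: 0.0124
```

```bash
cat > s.py <<'E'
from h import *
o=bot.get_obs(); M=R.from_rotvec(o["tcp_rot"]).as_matrix()
print("t",round(o["t"],2),"q6",o["qpos"][5].round(4),"yaw",np.degrees(np.arctan2(M[1,1],M[0,1])).round(2),"pos",(1e3*o["tcp_pos"]).round(2),"w",round(o["width"]*1e3,2),"Ftool",(M.T@o["contact_force"]).round(2),"Ttool",(M.T@o["torque"]).round(4),"eff6",o["effort"][5].round(4))
E
python3 s.py
```

```text
t 5.7 q6 -2.7114 yaw 134.87 pos [558.57 -82.88 260.84] w 12.39 Ftool [-6.21  0.65 -0.98] Ttool [0.048  0.094  0.1096] eff6 -0.0191
```

Emit:
move_arm(deltas=[[[0,0,0],[0,0,0],0],[[0,0,0],[0,0,0],0]])

```text
t: 5.95
tcp_pos: [0.5586, -0.0829, 0.2608]
tcp_rot: [-0.613, 1.481, 0.611]
contact_force: [-1.0, 0.4, 6.2]
width: 0.0128
```

```bash
python3 s.py; python3 - <<'E'
from h import *
p,d=bot.get_image("wrist")
cv2.imwrite("pics/w3.png",cv2.resize(p[260:400,240:400],None,fx=4,fy=4,interpolation=cv2.INTER_CUBIC))
E
```

```text
t 5.95 q6 -2.7113 yaw 134.87 pos [558.57 -82.91 260.84] w 12.81 Ftool [-6.21  0.93 -0.41] Ttool [-0.014   0.1387  0.104 ] eff6 -0.0195
```

View pics/w3.png

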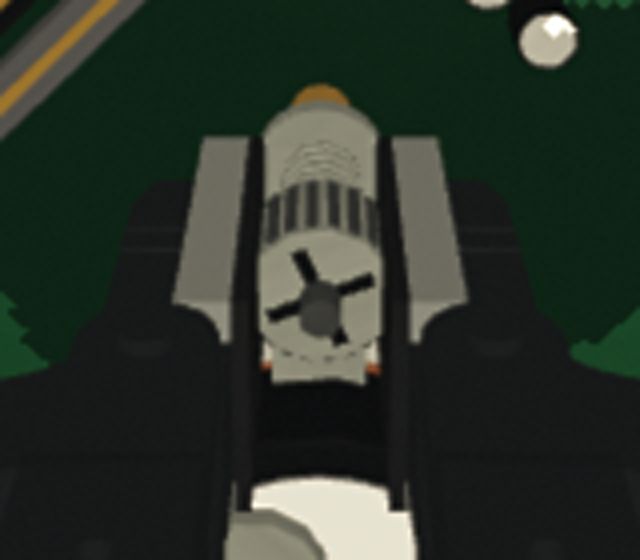

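Nut 3 is held squarely between the pads, with its stud and cross at (320,300). Side forces are about 1 N, and a 6 N downward push came from the pads swinging forward. I'll lift 1.5 mm to relieve that, then turn in steps while reading the torque.

Emit:
move_arm(deltas=[[[-0.15,0,0],[0,0,0],0],[[0,0,0],[0.1,0,0],0],[[0,0,0],[0.1,0,0],0]])

```text
t: 6.38
tcp_pos: [0.5585, -0.0829, 0.261]
tcp_rot: [-0.455, 1.521, 0.453]
contact_force: [3.9, -1.7, -3.1]
width: 0.0127
```

```bash
python3 s.py
```

```text
t 6.38 q6 -2.5082 yaw 123.22 pos [558.5  -82.92 261.04] w 12.66 Ftool [ 3.09 -3.51  2.33] Ttool [ 0.0486 -0.4642 -0.5692] eff6 -1.03
```

Emit:
move_arm(deltas=[[[0,0,0],[0.1,0,0],0],[[0,0,0],[0.1,0,0],0]])

```text
t: 6.62
tcp_pos: [0.5585, -0.0829, 0.261]
tcp_rot: [-0.298, 1.549, 0.297]
contact_force: [4.7, -1.0, -3.7]
width: 0.0125
```

```bash
python3 s.py
```

```text
t 6.62 q6 -2.3082 yaw 111.76 pos [558.48 -82.89 260.99] w 12.49 Ftool [ 3.73 -2.63  4.02] Ttool [-0.0883 -0.5716 -0.4533] eff6 -1.0185
```

Emit:
move_arm(deltas=[[[0,0,0],[0.12,0,0],0]])

```text
t: 6.75
tcp_pos: [0.5585, -0.0829, 0.261]
tcp_rot: [-0.204, 1.56, 0.203]
contact_force: [4.2, -1.7, -3.6]
width: 0.0124
```

```bash
python3 s.py
```

```text
t 6.75 q6 -2.1878 yaw 104.86 pos [558.48 -82.87 261.02] w 12.36 Ftool [ 3.66 -2.74  3.66] Ttool [-0.0646 -0.6094 -0.3695] eff6 -1.3155
```

Emit:
move_arm(deltas=[[[0,0,0],[0.12,0,0],0]])

```text
t: 6.88
tcp_pos: [0.5585, -0.0828, 0.261]
tcp_rot: [-0.11, 1.566, 0.109]
contact_force: [5.1, -1.2, -3.8]
width: 0.0124
```

```bash
python3 s.py
```

```text
t 6.88 q6 -2.0675 yaw 97.97 pos [558.49 -82.85 261.04] w 12.45 Ftool [ 3.77 -1.9   4.93] Ttool [-0.0502 -0.6431 -0.3204] eff6 -1.2324
```

Emit:
move_arm(deltas=[[[0,0,0],[0.12,0,0],0]])

```text
t: 7.0
tcp_pos: [0.5585, -0.0828, 0.261]
tcp_rot: [-0.015, 1.569, 0.015]
contact_force: [4.3, -1.3, -3.1]
width: 0.0128
```

```bash
python3 s.py
```

```text
t 7.0 q6 -1.9475 yaw 91.1 pos [558.48 -82.85 261.04] w 12.82 Ftool [ 3.11 -1.36  4.25] Ttool [-0.0129 -0.7054 -0.2191] eff6 -1.23
```

Emit:
move_arm(deltas=[[[0,0,0],[0.12,0,0],0]])

```text
t: 7.12
tcp_pos: [0.5585, -0.0829, 0.261]
tcp_rot: [0.079, 1.568, -0.079]
contact_force: [3.9, -2.0, -3.7]
width: 0.0127
```

```bash
python3 s.py
```

```text
t 7.12 q6 -1.8276 yaw 84.22 pos [558.49 -82.87 261.04] w 12.67 Ftool [ 3.68 -1.64  4.05] Ttool [-0.0547 -0.7072 -0.2161] eff6 -1.2298
```

Emit:
move_arm(deltas=[[[0,0,0],[0.12,0,0],0]])

```text
t: 7.25
tcp_pos: [0.5585, -0.0828, 0.261]
tcp_rot: [0.173, 1.562, -0.174]
contact_force: [5.1, -1.1, -4.1]
width: 0.0125
```

```bash
python3 s.py
```

```text
t 7.25 q6 -1.7075 yaw 77.35 pos [558.5  -82.85 261.04] w 12.47 Ftool [4.12 0.06 5.22] Ttool [-0.0972 -0.6938 -0.017 ] eff6 -1.2299
```

Emit:
move_arm(deltas=[[[0,0,0],[0.12,0,0],0]])

```text
t: 7.38
tcp_pos: [0.5585, -0.0828, 0.261]
tcp_rot: [0.267, 1.553, -0.267]
contact_force: [4.1, -0.8, -3.8]
width: 0.0126
```

```bash
python3 s.py
```

```text
t 7.38 q6 -1.5876 yaw 70.47 pos [558.48 -82.84 261.03] w 12.57 Ftool [3.81 0.61 4.14] Ttool [-0.0016 -0.6888  0.0882] eff6 -1.2299
```

Emit:
move_arm(deltas=[[[0,0,0],[0.12,0,0],0]])

```text
t: 7.5
tcp_pos: [0.5585, -0.0829, 0.261]
tcp_rot: [0.361, 1.539, -0.361]
contact_force: [4.3, -1.9, -4.2]
width: 0.0128
```

```bash
python3 s.py
```

```text
t 7.5 q6 -1.4678 yaw 63.61 pos [558.5  -82.85 261.04] w 12.76 Ftool [4.18 0.2  4.69] Ttool [-0.2908 -0.6945  0.1422] eff6 -0.9024
```

The bite shows: torque about the tool axis jumped from about -0.05 to -0.29 N m, between yaw 70.5° and 63.6°. Taking the bite as 67°, the target is yaw -23°, which is 1.51 rad more.

Emit:
move_arm(deltas=[[[0,0,0],[0.12,0,0],0],[[0,0,0],[0.12,0,0],0],[[0,0,0],[0.12,0,0],0],[[0,0,0],[0.12,0,0],0],[[0,0,0],[0.12,0,0],0],[[0,0,0],[0.12,0,0],0]])

```text
t: 8.25
tcp_pos: [0.5585, -0.0828, 0.261]
tcp_rot: [0.917, 1.367, -0.916]
contact_force: [4.7, -1.3, -3.2]
width: 0.0127
```

```bash
python3 s.py
```

```text
t 8.25 q6 -0.748 yaw 22.38 pos [558.5  -82.77 261.02] w 12.68 Ftool [3.24 3.81 3.  ] Ttool [-0.3184 -0.4914  0.6536] eff6 -0.9275
```

Emit:
move_arm(deltas=[[[0,0,0],[0.12,0,0],0],[[0,0,0],[0.12,0,0],0],[[0,0,0],[0.12,0,0],0],[[0,0,0],[0.12,0,0],0],[[0,0,0],[0.12,0,0],0],[[0,0,0],[0.12,0,0],0]])

```text
t: 9.0
tcp_pos: [0.5585, -0.0827, 0.261]
tcp_rot: [1.448, 1.034, -1.446]
contact_force: [4.3, -0.6, -4.7]
width: 0.0126
```

```bash
python3 s.py
```

```text
t 9.0 q6 -0.0281 yaw -18.86 pos [558.55 -82.75 261.02] w 12.59 Ftool [ 4.72  4.28 -0.84] Ttool [-0.3667  0.133   0.7573] eff6 -0.8916
```

Emit:
move_arm(deltas=[[[0,0,0],[0.07,0,0],0],[[0,0,0],[0,0,0],0]])

```text
t: 9.25
tcp_pos: [0.5586, -0.0828, 0.2611]
tcp_rot: [1.495, 0.994, -1.493]
contact_force: [4.6, -1.2, -4.1]
width: 0.0125
```

```bash
python3 s.py; python3 - <<'E'
from h import *
p,d=bot.get_image("wrist")
cv2.imwrite("pics/w4.png",cv2.resize(p[260:400,240:400],None,fx=4,fy=4,interpolation=cv2.INTER_CUBIC))
E
```

```text
t 9.25 q6 0.0381 yaw -22.66 pos [558.56 -82.77 261.05] w 12.54 Ftool [ 4.08  4.76 -0.65] Ttool [-0.2251  0.2303  0.8731] eff6 0.5421
```

View pics/w4.png

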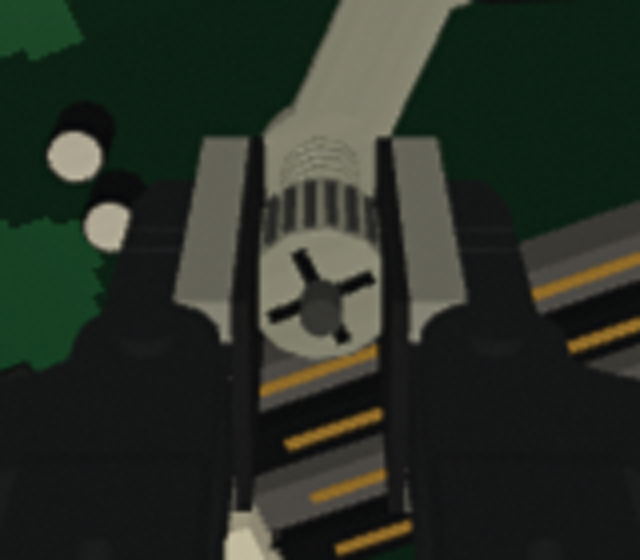

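The cross sits at the same place in the tool view, so there was no slip. The torque slope (0.34 then 0.38 N m) puts the bite at about 69–70°, so the nut has had about 92° past it. I'll release, lift and move to nut 2.

Emit:
move_arm(deltas=[[[0,0,0],[0,0,0],0.3],[[0,0,0],[0,0,0],0.3],[[0,0,0],[0,0,0],0.3],[[0,0,0],[0,0,0],0.3]])

```text
t: 9.8
tcp_pos: [0.558, -0.0827, 0.2612]
tcp_rot: [1.494, 0.995, -1.495]
contact_force: [-1.1, 0.4, 0.3]
width: 0.0254
```

```bash
python3 s.py
```

```text
t 9.8 q6 0.0384 yaw -22.68 pos [557.99 -82.66 261.2 ] w 25.41 Ftool [-0.3  -1.22  0.03] Ttool [-0.0207  0.0193 -0.0051] eff6 -0.0018
```

Emit:
move_arm(deltas=[[[-1,0,0],[0,0,0],0.3],[[-2,0,0],[0,0,0],0.3],[[-2,0,0],[0,0,0],0.3],[[-2,0,0],[0,0,0],0.3],[[0,2.47,-1.0],[0,0,0],0.3],[[0,2.47,-1.0],[0,0,0],0.3],[[0,2.47,-1.0],[0,0,0],0.3],[[0,0,0],[-0.1686,0,0],0.3],[[0,0,0],[-0.1686,0,0],0.3],[[0,0,0],[-0.1686,0,0],0.3],[[0,0,0],[-0.1686,0,0],0.3],[[0,0,0],[-0.1686,0,0],0.3],[[0,0,0],[-0.1686,0,0],0.3],[[0,0,0],[-0.1686,0,0],0.3],[[0,0,0],[0,0,0],0.3]])

```text
t: 11.68
tcp_pos: [0.6381, -0.0836, 0.3319]
tcp_rot: [0.616, 1.481, -0.616]
contact_force: [1.0, 0.2, -0.1]
width: 0.0255
```

```bash
python3 s.py; cat > look.py <<'E'
import sys
from h import *
c=bot.camera_params("wrist"); p,d=bot.get_image("wrist"); o=bot.get_obs()
g=o["tcp_pos"]; a=w2px(c,[g[0],g[1],.1095]); print("axis px at stud-top height",a.round(1))
u,v=a.round().astype(int); q=p[max(0,v-70):v+70,u-80:u+80]; print("crop origin",u-80,max(0,v-70))
cv2.imwrite(sys.argv[1],cv2.resize(q,None,fx=4,fy=4,interpolation=cv2.INTER_CUBIC))
np.savez(sys.argv[1]+".npz",K=c["intrinsics"],R=c["R"],t=c["t"])
E
python3 look.py pics/n2.png
```

```text
t 11.68 q6 -1.0972 yaw 44.85 pos [638.1  -83.62 331.92] w 25.55 Ftool [0.14 0.88 0.6 ] Ttool [-0.0327  0.0179  0.0216] eff6 -0.9608
axis px at stud-top height [319.4 273.1]
crop origin 239 203
```

View pics/n2.png

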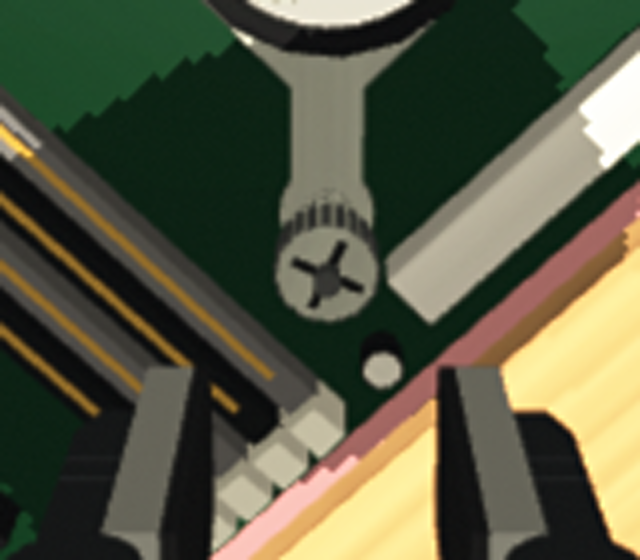

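Over nut 2, the stud is at crop (327,280), i.e. pixel (320.4,272.6), against an axis at (319.4,273.1). That is about 0.6 mm towards +tool y. I'll correct, descend and grip.

Emit:
move_arm(deltas=[[[2,0.06,0.02],[0,0,0],0.3],[[2.5,0,0],[0,0,0],0.3],[[1.5,0,0],[0,0,0],0.3],[[0.95,0,0],[0,0,0],0.3],[[0,0,0],[0,0,0],0],[[0,0,0],[0,0,0],0],[[0,0,0],[0,0,0],0],[[0,0,0],[0,0,0],0],[[0,0,0],[0,0,0],0]], squeeze=80)

```text
t: 12.85
tcp_pos: [0.6381, -0.083, 0.2603]
tcp_rot: [0.615, 1.484, -0.615]
contact_force: [5.0, 2.4, -22.6]
width: 0.0126
```

```bash
python3 s.py
```

```text
t 12.85 q6 -1.0979 yaw 44.93 pos [638.1  -82.98 260.34] w 12.57 Ftool [22.6   5.23  1.92] Ttool [ 0.0416 -0.2505  0.7188] eff6 -0.0251
```

Gripped, with the command 2 mm too high: the tool is pulling up on the nut with 22 N. I'll relax that and start turning in monitored steps.

Emit:
move_arm(deltas=[[[0.2,0.04,0.02],[0,0,0],0],[[0,0,0],[0.12,0,0],0]])

```text
t: 13.1
tcp_pos: [0.6385, -0.0829, 0.2601]
tcp_rot: [0.709, 1.454, -0.71]
contact_force: [-3.6, 3.2, -10.8]
width: 0.0123
```

```bash
python3 s.py
```

```text
t 13.1 q6 -0.9749 yaw 37.92 pos [638.48 -82.87 260.12] w 12.3 Ftool [10.86 -0.8  -4.73] Ttool [-0.0609  0.7702 -0.0693] eff6 -1.7378
```

Emit:
move_arm(deltas=[[[0,0,0],[0.12,0,0],0]])

```text
t: 13.22
tcp_pos: [0.6385, -0.0827, 0.2601]
tcp_rot: [0.802, 1.42, -0.803]
contact_force: [-1.9, 3.7, -10.6]
width: 0.0126
```

```bash
python3 s.py
```

```text
t 13.22 q6 -0.8536 yaw 30.98 pos [638.53 -82.74 260.14] w 12.6 Ftool [10.61  0.25 -4.14] Ttool [-0.0669  0.7067 -0.0438] eff6 -1.2425
```

Emit:
move_arm(deltas=[[[0,0,0],[0.12,0,0],0]])

```text
t: 13.35
tcp_pos: [0.6386, -0.0827, 0.2601]
tcp_rot: [0.894, 1.381, -0.894]
contact_force: [-2.0, 4.7, -11.9]
width: 0.0125
```

```bash
python3 s.py
```

```text
t 13.35 q6 -0.7336 yaw 24.1 pos [638.59 -82.7  260.15] w 12.55 Ftool [11.89  0.11 -5.04] Ttool [0.0132 0.7424 0.0058] eff6 -1.2294
```

Emit:
move_arm(deltas=[[[0,0,0],[0.12,0,0],0]])

```text
t: 13.48
tcp_pos: [0.6387, -0.0827, 0.2602]
tcp_rot: [0.985, 1.338, -0.985]
contact_force: [-0.7, 3.8, -11.5]
width: 0.0125
```

```bash
python3 s.py
```

```text
t 13.47 q6 -0.614 yaw 17.26 pos [638.7  -82.65 260.15] w 12.45 Ftool [11.46  0.49 -3.79] Ttool [-0.3653  0.7017  0.0698] eff6 -0.9418
```

Emit:
move_arm(deltas=[[[0,0,0],[0.12,0,0],0]])

```text
t: 13.6
tcp_pos: [0.6388, -0.0826, 0.2602]
tcp_rot: [1.075, 1.291, -1.075]
contact_force: [-0.7, 4.5, -13.1]
width: 0.013
```

```bash
python3 s.py
```

```text
t 13.6 q6 -0.4941 yaw 10.38 pos [638.79 -82.58 260.16] w 13.05 Ftool [13.13  0.11 -4.54] Ttool [-0.3177  0.7522  0.0644] eff6 -0.9537
```

Emit:
move_arm(deltas=[[[0,0,0],[0.12,0,0],0]])

```text
t: 13.72
tcp_pos: [0.6389, -0.0826, 0.2602]
tcp_rot: [1.164, 1.239, -1.164]
contact_force: [0.2, 4.4, -13.5]
width: 0.0127
```

```bash
python3 s.py
```

```text
t 13.72 q6 -0.3741 yaw 3.51 pos [638.87 -82.57 260.18] w 12.73 Ftool [13.49  0.47 -4.41] Ttool [-0.3161  0.7355  0.0442] eff6 -0.9477
```

Emit:
move_arm(deltas=[[[0,0,0],[0.12,0,0],0]])

```text
t: 13.85
tcp_pos: [0.639, -0.0826, 0.2602]
tcp_rot: [1.253, 1.182, -1.252]
contact_force: [0.9, 4.7, -12.8]
width: 0.0128
```

```bash
python3 s.py
```

```text
t 13.85 q6 -0.2541 yaw -3.36 pos [638.99 -82.56 260.2 ] w 12.82 Ftool [12.78  0.62 -4.77] Ttool [-0.2568  0.7456  0.0984] eff6 -0.9415
```

Emit:
move_arm(deltas=[[[0,0,0],[0.12,0,0],0]])

```text
t: 13.98
tcp_pos: [0.6391, -0.0826, 0.2602]
tcp_rot: [1.34, 1.12, -1.339]
contact_force: [2.3, 4.8, -13.7]
width: 0.0128
```

```bash
python3 s.py
```

```text
t 13.97 q6 -0.1341 yaw -10.24 pos [639.08 -82.56 260.19] w 12.82 Ftool [13.74  1.44 -5.11] Ttool [-0.3072  0.7913  0.1168] eff6 -0.9355
```

The bite falls between yaw 24.1° and 17.3°, and the torque slope narrows it to about 22.5–23°. The target is therefore yaw -67.5°, 1.0 rad more, and I'll relax the small residual forces on the way.

Emit:
move_arm(deltas=[[[0.05,0,-0.02],[0.12,0,0],0],[[0.05,0,-0.02],[0.12,0,0],0],[[0,0,0],[0.12,0,0],0],[[0,0,0],[0.12,0,0],0],[[0,0,0],[0.12,0,0],0],[[0,0,0],[0.12,0,0],0],[[0,0,0],[0.12,0,0],0]])

```text
t: 14.85
tcp_pos: [0.6397, -0.0829, 0.2601]
tcp_rot: [1.911, 0.539, -1.907]
contact_force: [1.6, 2.1, -12.2]
width: 0.0124
```

```bash
python3 s.py
```

```text
t 14.85 q6 0.7065 yaw -58.37 pos [639.69 -82.85 260.14] w 12.42 Ftool [12.24 -0.93 -2.47] Ttool [-0.3745  0.4019 -0.1565] eff6 -0.8954
```

Emit:
move_arm(deltas=[[[0,0,0],[0.1,0,0],0],[[0,0,0],[0.06,0,0],0],[[0,0,0],[0,0,0],0]])

```text
t: 15.22
tcp_pos: [0.6397, -0.083, 0.2601]
tcp_rot: [2.006, 0.4, -2.001]
contact_force: [2.8, 1.4, -9.7]
width: 0.0131
```

```bash
python3 s.py; python3 look.py pics/n2e.png
```

```text
t 15.22 q6 0.8623 yaw -67.32 pos [639.74 -83.04 260.09] w 13.05 Ftool [ 9.73 -0.2  -3.07] Ttool [-0.1725  0.4436 -0.1853] eff6 0.5468
axis px at stud-top height [319.9 340.3]
crop origin 240 270
```

View pics/n2e.png

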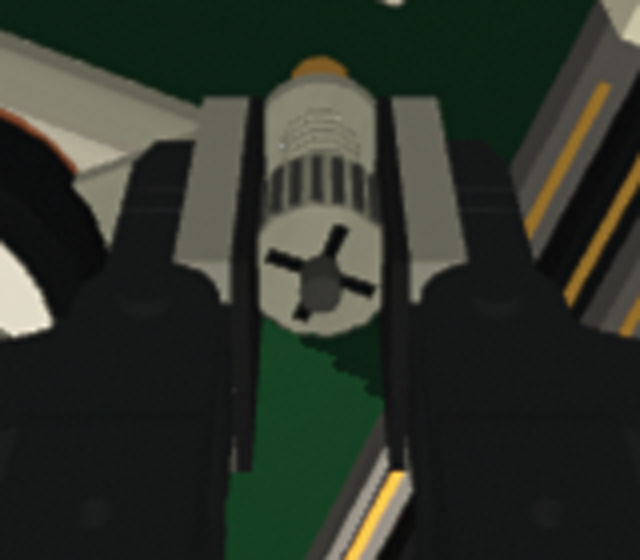

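The cross is unchanged relative to the jaws, so nut 2 turned with no slip. I'll release with a small opening because one finger is near the block, then lift.

Emit:
move_arm(deltas=[[[0,0,0],[0,0,0],0.24],[[0,0,0],[0,0,0],0.24],[[0,0,0],[0,0,0],0.24]])

```text
t: 15.65
tcp_pos: [0.6396, -0.0831, 0.26]
tcp_rot: [2.006, 0.4, -2.002]
contact_force: [0.2, 0.5, -0.7]
width: 0.0205
```

```bash
python3 s.py
```

```text
t 15.65 q6 0.863 yaw -67.37 pos [639.58 -83.12 260.03] w 20.52 Ftool [ 0.68 -0.38 -0.38] Ttool [-0.0155 -0.019  -0.0297] eff6 -0.0033
```

Emit:
move_arm(deltas=[[[-1,0,0],[0,0,0],0.24],[[-2,0,0],[0,0,0],0.24],[[-2,0,0],[0,0,0],0.24],[[-2,0,0],[0,0,0],0.3],[[0,0,0],[0,0,0],0.3]])

```text
t: 16.27
tcp_pos: [0.6399, -0.083, 0.332]
tcp_rot: [2.008, 0.398, -1.999]
contact_force: [0.7, 0.8, -0.4]
width: 0.0257
```

```bash
python3 s.py
```

```text
t 16.27 q6 0.8632 yaw -67.37 pos [639.91 -83.01 331.95] w 25.7 Ftool [ 0.4  -0.43 -0.93] Ttool [0.015  0.0221 0.0572] eff6 -0.0001
```

Emit:
move_arm(deltas=[[[0,-2.625,1.085],[0,0,0],0.3],[[0,-2.625,1.085],[0,0,0],0.3],[[0,-2.625,1.085],[0,0,0],0.3],[[0,-2.625,1.085],[0,0,0],0.3],[[0,0,0],[-0.1783,0,0],0.3],[[0,0,0],[-0.1783,0,0],0.3],[[0,0,0],[-0.1783,0,0],0.3],[[0,0,0],[-0.1783,0,0],0.3],[[0,0,0],[-0.1783,0,0],0.3],[[0,0,0],[-0.1783,0,0],0.3],[[0,0,0],[-0.1783,0,0],0.3],[[0,0,0],[-0.1783,0,0],0.3],[[0,0,0],[-0.1783,0,0],0.3],[[0,0,0],[-0.1783,0,0],0.3],[[0,0,0],[-0.1783,0,0],0.3],[[0,0,0],[0,0,0],0.3]])

```text
t: 18.27
tcp_pos: [0.5584, -0.0025, 0.3281]
tcp_rot: [0.615, 1.483, -0.615]
contact_force: [0.1, 0.4, 0.3]
width: 0.0254
```

```bash
python3 s.py; python3 look.py pics/n4.png
```

```text
t 18.27 q6 -1.001 yaw 44.91 pos [558.39  -2.52 328.08] w 25.44 Ftool [-0.35  0.39 -0.19] Ttool [ 0.0125 -0.0376  0.0041] eff6 -1.0243
axis px at stud-top height [319.8 276.1]
crop origin 240 206
```

View pics/n4.png

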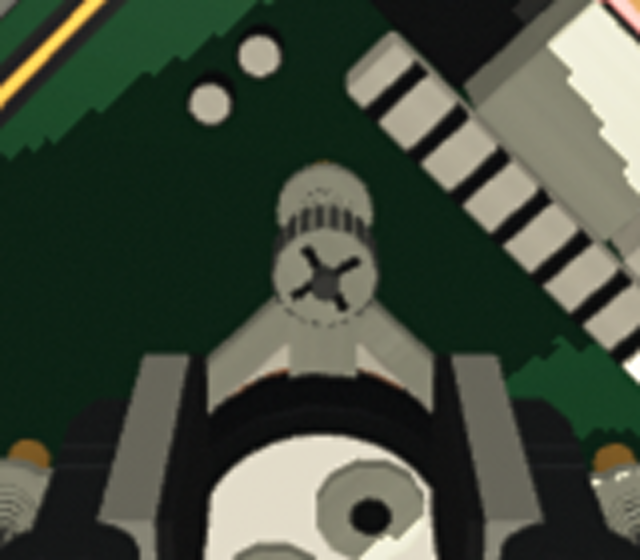

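Over nut 4, the stud is at crop (325,286), i.e. pixel (320.9,277.1), against an axis at (319.8,276.1). The correction is about +0.9 mm y and +0.6 mm z. This time I'll let the arm settle before closing.

Emit:
move_arm(deltas=[[[2,0.09,0.06],[0,0,0],0.3],[[2.5,0,0],[0,0,0],0.3],[[1.5,0,0],[0,0,0],0.3],[[0.7,0,0],[0,0,0],0.3],[[0,0,0],[0,0,0],0.3],[[0,0,0],[0,0,0],0.3]])

```text
t: 19.08
tcp_pos: [0.5601, -0.0024, 0.2625]
tcp_rot: [0.614, 1.481, -0.614]
contact_force: [-0.1, 0.6, 0.4]
width: 0.0257
```

```bash
python3 s.py
```

```text
t 19.07 q6 -1.0014 yaw 44.99 pos [560.12  -2.45 262.55] w 25.74 Ftool [-0.42  0.31 -0.48] Ttool [-0.0486  0.0233  0.0094] eff6 0.0072
```

Emit:
move_arm(deltas=[[[0,0,0],[0,0,0],0],[[0,0,0],[0,0,0],0],[[0,0,0],[0,0,0],0],[[0,0,0],[0,0,0],0],[[0,0,0],[0,0,0],0]], squeeze=80)

```text
t: 19.7
tcp_pos: [0.5598, -0.0028, 0.2629]
tcp_rot: [0.613, 1.481, -0.614]
contact_force: [-3.4, -2.7, 6.0]
width: 0.0125
```

```bash
python3 s.py
```

```text
t 19.7 q6 -1.0017 yaw 45.01 pos [559.81  -2.77 262.85] w 12.51 Ftool [-6.02 -4.27 -0.48] Ttool [-0.0153  0.1555 -0.667 ] eff6 0.0088
```

Gripped well, with small forces. Now the stepped turn of nut 4.

Emit:
move_arm(deltas=[[[-0.05,-0.04,0],[0,0,0],0],[[0,0,0],[0.12,0,0],0]])

```text
t: 19.95
tcp_pos: [0.5597, -0.0029, 0.2629]
tcp_rot: [0.708, 1.451, -0.709]
contact_force: [-1.9, -1.8, 3.0]
width: 0.0126
```

```bash
python3 s.py
```

```text
t 19.95 q6 -0.8798 yaw 37.98 pos [559.66  -2.91 262.91] w 12.62 Ftool [-2.97 -2.58  0.23] Ttool [-0.0293 -0.0388 -0.3962] eff6 -1.7441
```

Emit:
move_arm(deltas=[[[0,0,0],[0.12,0,0],0]])

```text
t: 20.08
tcp_pos: [0.5597, -0.0029, 0.2629]
tcp_rot: [0.801, 1.417, -0.802]
contact_force: [-1.5, -1.4, 3.6]
width: 0.0125
```

```bash
python3 s.py
```

```text
t 20.07 q6 -0.7584 yaw 31.03 pos [559.68  -2.92 262.93] w 12.5 Ftool [-3.57 -1.99  0.43] Ttool [-0.0246 -0.1287 -0.3957] eff6 -1.2431
```

Emit:
move_arm(deltas=[[[0,0,0],[0.12,0,0],0]])

```text
t: 20.2
tcp_pos: [0.5596, -0.0029, 0.2629]
tcp_rot: [0.893, 1.378, -0.893]
contact_force: [-2.2, -2.4, 4.2]
width: 0.0125
```

```bash
python3 s.py
```

```text
t 20.2 q6 -0.6384 yaw 24.15 pos [559.64  -2.93 262.9 ] w 12.55 Ftool [-4.17 -3.02  1.28] Ttool [-0.0746 -0.2053 -0.3942] eff6 -1.2294
```

Emit:
move_arm(deltas=[[[0,0,0],[0.12,0,0],0]])

```text
t: 20.32
tcp_pos: [0.5597, -0.0029, 0.2629]
tcp_rot: [0.984, 1.336, -0.984]
contact_force: [-1.5, -1.5, 3.2]
width: 0.0126
```

```bash
python3 s.py
```

```text
t 20.32 q6 -0.5184 yaw 17.28 pos [559.65  -2.92 262.92] w 12.63 Ftool [-3.22 -1.85  0.98] Ttool [-0.0831 -0.2468 -0.4462] eff6 -1.2296
```

Emit:
move_arm(deltas=[[[0,0,0],[0.12,0,0],0]])

```text
t: 20.45
tcp_pos: [0.5596, -0.0029, 0.2629]
tcp_rot: [1.074, 1.288, -1.074]
contact_force: [-1.4, -2.2, 4.4]
width: 0.0123
```

```bash
python3 s.py
```

```text
t 20.45 q6 -0.3984 yaw 10.4 pos [559.64  -2.93 262.9 ] w 12.27 Ftool [-4.38 -1.8   1.88] Ttool [-0.0485 -0.2528 -0.3995] eff6 -1.2295
```

Emit:
move_arm(deltas=[[[0,0,0],[0.12,0,0],0]])

```text
t: 20.58
tcp_pos: [0.5596, -0.003, 0.2629]
tcp_rot: [1.163, 1.236, -1.164]
contact_force: [-1.9, -2.0, 2.9]
width: 0.0127
```

```bash
python3 s.py
```

```text
t 20.57 q6 -0.2785 yaw 3.53 pos [559.64  -2.96 262.93] w 12.69 Ftool [-2.9  -2.04  1.91] Ttool [-0.0175 -0.2923 -0.3654] eff6 -1.2294
```

Emit:
move_arm(deltas=[[[0,0,0],[0.12,0,0],0]])

```text
t: 20.7
tcp_pos: [0.5596, -0.0029, 0.2629]
tcp_rot: [1.252, 1.18, -1.252]
contact_force: [-1.8, -2.5, 4.5]
width: 0.0125
```

```bash
python3 s.py
```

```text
t 20.7 q6 -0.1585 yaw -3.35 pos [559.63  -2.94 262.91] w 12.53 Ftool [-4.47 -1.69  2.61] Ttool [-0.0733 -0.3243 -0.3334] eff6 -1.2295
```

Emit:
move_arm(deltas=[[[0,0,0],[0.12,0,0],0]])

```text
t: 20.82
tcp_pos: [0.5596, -0.003, 0.2629]
tcp_rot: [1.339, 1.118, -1.339]
contact_force: [-2.3, -2.2, 3.6]
width: 0.0124
```

```bash
python3 s.py
```

```text
t 20.82 q6 -0.0384 yaw -10.22 pos [559.61  -2.95 262.91] w 12.36 Ftool [-3.62 -1.92  2.55] Ttool [-0.0599 -0.4121 -0.3088] eff6 -1.2297
```

Still loose after 55°, so I'll continue.

Emit:
move_arm(deltas=[[[0,0,0],[0.12,0,0],0]])

```text
t: 20.95
tcp_pos: [0.5596, -0.0029, 0.2629]
tcp_rot: [1.425, 1.052, -1.425]
contact_force: [-2.1, -1.8, 4.0]
width: 0.0125
```

```bash
python3 s.py
```

```text
t 20.95 q6 0.0816 yaw -17.1 pos [559.59  -2.93 262.88] w 12.51 Ftool [-4.01 -1.51  2.36] Ttool [-0.0194 -0.4366 -0.2593] eff6 -1.2295
```

Emit:
move_arm(deltas=[[[0,0,0],[0.12,0,0],0]])

```text
t: 21.08
tcp_pos: [0.5596, -0.0029, 0.2629]
tcp_rot: [1.51, 0.98, -1.51]
contact_force: [-2.4, -1.9, 3.7]
width: 0.0125
```

```bash
python3 s.py
```

```text
t 21.07 q6 0.2016 yaw -23.97 pos [559.58  -2.91 262.9 ] w 12.5 Ftool [-3.67 -1.4   2.68] Ttool [-0.0976 -0.4864 -0.2177] eff6 -1.2295
```

Emit:
move_arm(deltas=[[[0,0,0],[0.12,0,0],0]])

```text
t: 21.2
tcp_pos: [0.5596, -0.0029, 0.2629]
tcp_rot: [1.594, 0.903, -1.593]
contact_force: [-2.5, -2.6, 4.1]
width: 0.0127
```

```bash
python3 s.py
```

```text
t 21.2 q6 0.3216 yaw -30.85 pos [559.57  -2.92 262.89] w 12.67 Ftool [-4.11 -0.83  3.51] Ttool [ 0.0206 -0.4818 -0.2137] eff6 -1.2298
```

Emit:
move_arm(deltas=[[[0,0,0],[0.12,0,0],0]])

```text
t: 21.32
tcp_pos: [0.5596, -0.0029, 0.2629]
tcp_rot: [1.675, 0.821, -1.675]
contact_force: [-3.3, -2.7, 3.7]
width: 0.0126
```

```bash
python3 s.py
```

```text
t 21.32 q6 0.4412 yaw -37.69 pos [559.56  -2.9  262.9 ] w 12.6 Ftool [-3.68 -0.95  4.17] Ttool [-0.3289 -0.4619 -0.0775] eff6 -0.9463
```

Emit:
move_arm(deltas=[[[0,0,0],[0.12,0,0],0]])

```text
t: 21.45
tcp_pos: [0.5596, -0.0029, 0.2629]
tcp_rot: [1.755, 0.734, -1.754]
contact_force: [-2.1, -2.3, 4.1]
width: 0.0125
```

```bash
python3 s.py
```

```text
t 21.45 q6 0.5611 yaw -44.56 pos [559.56  -2.87 262.93] w 12.53 Ftool [-4.13  0.12  3.16] Ttool [-0.3541 -0.4964 -0.0464] eff6 -0.9549
```

Emit:
move_arm(deltas=[[[0,0,0],[0.12,0,0],0]])

```text
t: 21.58
tcp_pos: [0.5596, -0.0029, 0.2629]
tcp_rot: [1.833, 0.64, -1.832]
contact_force: [-2.7, -1.8, 3.8]
width: 0.0123
```

```bash
python3 s.py
```

```text
t 21.57 q6 0.6811 yaw -51.43 pos [559.57  -2.85 262.93] w 12.32 Ftool [-3.82 -0.26  3.2 ] Ttool [-0.321  -0.4871 -0.0158] eff6 -0.9482
```

Emit:
move_arm(deltas=[[[0,0,0],[0.12,0,0],0]])

```text
t: 21.7
tcp_pos: [0.5595, -0.0029, 0.2629]
tcp_rot: [1.908, 0.541, -1.908]
contact_force: [-1.7, -2.3, 4.4]
width: 0.0125
```

```bash
python3 s.py
```

```text
t 21.7 q6 0.8011 yaw -58.31 pos [559.53  -2.86 262.88] w 12.51 Ftool [-4.39  1.03  2.67] Ttool [-0.3061 -0.5607  0.0717] eff6 -0.943
```

Emit:
move_arm(deltas=[[[0,0,0],[0.12,0,0],0]])

```text
t: 21.82
tcp_pos: [0.5596, -0.0028, 0.2629]
tcp_rot: [1.982, 0.435, -1.981]
contact_force: [-3.7, -2.5, 3.9]
width: 0.0122
```

```bash
python3 s.py
```

```text
t 21.82 q6 0.9211 yaw -65.18 pos [559.56  -2.85 262.94] w 12.23 Ftool [-3.88  0.68  4.44] Ttool [-0.2993 -0.5564  0.1265] eff6 -0.9366
```

The bite lies between yaw -30.9° and -37.7°, and the slope gives about -33°. The target is -123°, 1.01 rad more.

Emit:
move_arm(deltas=[[[0,0,0],[0.12,0,0],0],[[0,0,0],[0.12,0,0],0],[[0,0,0],[0.12,0,0],0],[[0,0,0],[0.12,0,0],0],[[0,0,0],[0.12,0,0],0],[[0,0,0],[0.12,0,0],0],[[0,0,0],[0.12,0,0],0]])

```text
t: 22.7
tcp_pos: [0.5595, -0.0028, 0.2629]
tcp_rot: [-1.998, 0.413, 1.997]
contact_force: [-3.4, -1.6, 3.4]
width: 0.0122
```

```bash
python3 s.py
```

```text
t 22.7 q6 1.761 yaw -113.31 pos [559.52  -2.76 262.88] w 12.15 Ftool [-3.44  2.8   2.44] Ttool [-0.3913 -0.2798  0.4068] eff6 -0.8952
```

Emit:
move_arm(deltas=[[[0,0,0],[0.1,0,0],0],[[0,0,0],[0.07,0,0],0],[[0,0,0],[0,0,0],0]])

```text
t: 23.08
tcp_pos: [0.5596, -0.0027, 0.2629]
tcp_rot: [-1.897, 0.559, 1.896]
contact_force: [-3.5, -2.2, 5.5]
width: 0.0123
```

```bash
python3 s.py; python3 look.py pics/n4e.png
```

```text
t 23.07 q6 1.9268 yaw -122.81 pos [559.58  -2.74 262.9 ] w 12.29 Ftool [-5.45  3.72  1.75] Ttool [-0.2657 -0.2979  0.5206] eff6 0.5868
axis px at stud-top height [320.2 335.4]
crop origin 240 265
```

View pics/n4e.png

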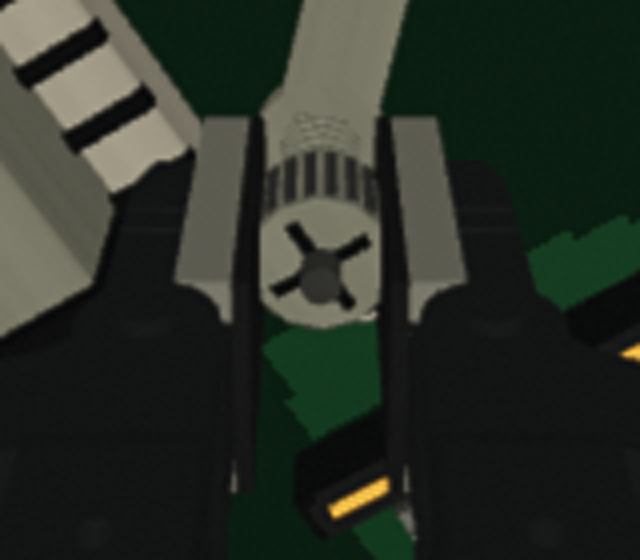

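Nut 4 turned without slip: the cross keeps its place at (320,275). I'll release with a small opening, lift clear and check.

Emit:
move_arm(deltas=[[[0,0,0],[0,0,0],0.25],[[0,0,0],[0,0,0],0.25],[[0,0,0],[0,0,0],0.25]])

```text
t: 23.5
tcp_pos: [0.5594, -0.0025, 0.262]
tcp_rot: [-1.896, 0.559, 1.896]
contact_force: [0.3, -0.1, -0.1]
width: 0.0212
```

```bash
python3 s.py
```

```text
t 23.5 q6 1.9273 yaw -122.86 pos [559.42  -2.55 262.03] w 21.19 Ftool [ 0.13 -0.11 -0.29] Ttool [ 0.0077  0.0388 -0.0217] eff6 -0.0053
```

Emit:
move_arm(deltas=[[[-1,0,0],[0,0,0],0.25],[[-2,0,0],[0,0,0],0.25],[[-2,0,0],[0,0,0],0.25],[[-4,0,0],[0,0,0],0.25],[[-5,0,0],[0,0,0],0.25],[[-2,0,0],[0,0,0],0.25],[[0,0,0],[0,0,0],0.25],[[0,0,0],[0,0,0],0.25]])

```text
t: 24.5
tcp_pos: [0.559, -0.0026, 0.4211]
tcp_rot: [-1.894, 0.559, 1.897]
contact_force: [-0.1, -0.4, -0.4]
width: 0.0214
```

```bash
python3 s.py; python3 - <<'E'
from h import *
p,d=bot.get_image("wrist"); cv2.imwrite("pics/end.png",p)
E
```

```text
t 24.5 q6 1.9276 yaw -122.87 pos [559.03  -2.59 421.09] w 21.4 Ftool [ 0.38  0.4  -0.12] Ttool [ 0.0317 -0.0235  0.0407] eff6 -0.0007
```

View pics/end.png

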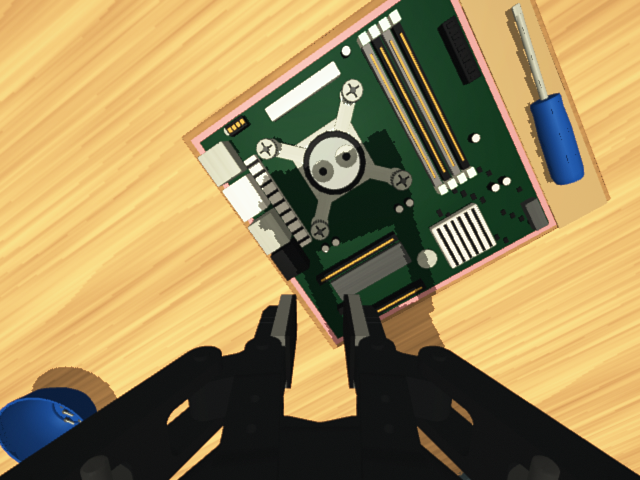

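The final view shows all four nuts in place, at (266,149), (352,90), (402,180) and (319,230). The screwdriver and bowl are undisturbed and the gripper is clear with zero force, so I'm handing in.

```bash
python3 -c "
from workcell import bot
print(bot.finish_job())"
```

```text
the job is handed in; nothing more can be done
None
```

I tightened nut 3 first (diagonally opposite nut 1), then nut 2, then nut 4, and handed the job in at about 24.6 s of the 69 s allowed. Nut 1 was not touched.

| Nut | Bite found at (jaw yaw) | Turned past bite (aim 90°) |
|---|---|---|
| 3 | 64–70° | 86–93° |
| 2 | about 23° | about 90° |
| 4 | about -33° | about 90° |

- **Bite:** I took it as the step where torque on the tool jumped from under 0.1 to about 0.3 N m. The wrist effort slope narrowed it further. For nut 3 the first reading of that slope gave 69–70° and a later one 64–66°, so its figure is the loosest.
- **Slip:** the nut's cross kept its place between the jaws on all three, so none slipped.
- **Forces:** the largest reading was about 23 N, an upward pull on nut 2 just after gripping, which I eased by lowering the tool. The downward push on the nuts never read more than about 6 N.
- **Last checks:** after the final release the readings were about zero and the gripper was well clear of the board. The closing picture showed the screwdriver and bowl undisturbed. The spare nut was out of that view, but the arm never went near it.
- **Camera disagreement:** the top and wrist cameras differed by about 3 mm on where nut 3 was. A close look with the wrist camera settled it before I gripped.

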